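# Unlock the toy chest's lid stay and close the lid

## Robot

A 6-joint arm with a two-finger parallel gripper is mounted at the origin on the work surface. World frame = base frame: x ahead of the robot, y to its left, z up, the work surface at z = 0. Lengths are in m, angles in rad, forces in N, time in s.
With the tool pointing down it reaches from about 0.35 to 0.775 m from the base axis. Payload 7.3 kg.
Tool frame: the origin (TCP) lies midway between the tips of the shut fingers; the grasp point (between the pads) lies 19 mm behind it; z points along the fingers, y is the line along which they close (so a half turn about z gives the same grasp; the last joint's range is limited). The gripper opens to 92 mm and grips with 3 to 60 N. Pads are 19 mm wide; open, the fingers measure 130 mm over their backs; the gripper's body (75 mm by 190 mm) begins 47 mm behind the grasp point.
Start: joints at [1.024, 0.342, 1.524, -0, 1.275, -0.146], TCP at [0.205, 0.483, 0.195] pointing down, gripper open.
Joint ranges: [-2.53, 2.53], [-0.77, 2.02], [0.04, 2.7], [-1, 4.14], [0.28, 2.66], [-3.11, 3.11]. Speed limits (rad/s): [2.57, 2.57, 3.14, 3.14, 3.14, 3.14].

## Interface

Orientations are given as [roll, pitch, yaw] about the fixed x, y, z axes, in that order (R = Rz(yaw) Ry(pitch) Rx(roll)).
In Python, from cell import monitor, vision, workorder gives the robot as it stands.
- The arm moves only by the tool move_arm, never from a script. Its argument "rows" is a list of rows, each a list of 5 numbers: the shift along the world's x, y, z in mm, then the turn about the world's z in rad, then the closure, from -1 (fully open) to 1 (shut). A call has 1 to 12 rows; each row shifts and turns the commanded pose from where the row before left it; what a row does not reach is not made up. A row lasts 1/10 s, in which the tool goes at most 50 mm and 8.59 degrees, less where a joint would pass 70% of its speed; a pose out of reach is approached as far as the arm can. A call is refused whole if a number of a shift passes 50 or a number of a turn 0.15, either way. A call with a gripper value outside its range is refused whole. The fingers move at their own pace and stop on an object; "newtons" is the grip in N (left out, the last holds). Time passes only in rows, so rows that do not move let the fingers close. It gives the time, the measured TCP pose, the force, the opening and the grip force at its end, in the units of the state.
- monitor.observe(): the state, without advancing time (a new reading comes with each control period).
- vision.read_camera(name): name is "scene" or "top"; returns the picture (420x560x3 uint8, red, green, blue); there is no depth.
- vision.get_calibration(name): a dict with "K" (3x3 intrinsics, pixels), "T" (4x4, takes a point from camera to world coordinates). Camera axes: x right, y up, looking along -z (the intrinsics and any distortion apply to the point x, -y, -z); pixel columns grow to the right and rows downward; lengths in m; the calibration is good to about 2 mm. A picture is of the moment at which its call begins. get_calibration takes no time and is no camera call.
- workorder.hand_in(): hands the job in; it is judged then, once.
The state is a dict: "time": time; "qpos": joint angles; "qvel": joint speeds; "joint_efforts": joint torques, N m; "tool_pos": TCP position; "tool_rot": TCP orientation; "contact_force": force on the tool from outside, world axes, zero at the start; "torque": the same for the moment, N m; "opening": finger opening in m; "grip_force": force on a finger pad.
Only numpy, scipy, OpenCV 4.12 (cv2) and the standard library are available. Lean on these libraries where they do the work, as an engineer would, in place of code of your own. Each camera call takes 0.05 s, during which the arm holds its last target. There are 200 camera calls.

## Task

Close this second-hand toy chest for the shop display. First lift the knee of the folding lid stay, with a light grip, up past centre so that it unlocks, then lower the lid gently and press it home until the spring catch holds it. Do not force the lid or the stay, do not let the lid slam, and leave the things around the chest where they are.

Things in the scene. Friction and masses are not known exactly. Their poses are not given: they have to be found in the camera images.
- toybox: Wooden toy chest fixed to the bench, open top, 220 x 280 x 110 mm (x, y, z), walls 10 mm; origin: centre of its underside. Lid hinged on the near (-x) rim, standing open 75 deg above shut; the front is the +x side. A steel folding stay runs outside its -y side. Inside the front rim's middle: a spring catch and rubber buffers, set by hand up to 2.5 mm higher or lower than standard.
- lid (a joint): Turn of the lid, rad: 0 open as found, grows as it is lowered, 1.309 shut (+-0.012 with the catch's setting). The stiff hinge (0.6 N m) holds it where it is left; while the stay is locked it cannot be lowered. The catch resists from 0.07 rad before shut (about 8 N near the free edge), then snaps the lid onto its buffers. Over 25 N on the lid is forcing it.
- lid_hinge (a point): Point on the hinge axis, middle of the lid's width: 110 mm to -x of the chest's origin and 112 mm above the bench. Its frame turns with the lid: x from the hinge to the free edge, y along the hinge, z out of the lid's outer face; the lid's underside lies at z = 0.
- lid_edge (a point): Middle of the lid's free edge, on the outer face, 225 mm from the hinge. The lid is a wooden board 225 x 280 x 12 mm, 0.25 to 0.45 kg; its outer face looks back to the robot and slightly up while it stands open, and up when shut.
- knee (a point): Grip middle of the knee knob: round steel rod, 14 mm diameter, along the chest's y, sticking 62 mm out from the stay; this point is 16 mm from its free end, 60 mm outside the lid's side edge, 171 mm above the bench. Runs on a circle of 143 mm radius about stay_pivot. As found it rests on its stop, 8 mm below centre. Lifted (up and to chest +x) past centre it draws the lid down and stays where left.
- stay_pivot (a point): Axis of the stay's lower end pivot on the chest's side (80 mm to +x of the chest's origin, 100 mm above the bench), taken in the same plane across the chest (y = -200 mm from its origin) as knee.
- stay_knee (a joint): Bend of the stay at its knee, rad: 0 locked against its stop as found, 0.18 dead straight (centre), larger when lifted past centre, about 2.9 when the lid is shut. The stay is thin: over 60 N on it, pinch included, is forcing it; a grip of 10 N is ample and lifting it takes only a few N.
- vase: Dark pewter vase, 120 mm high, 68 mm across, standing on the bench beside the chest; origin at its underside. Leave alone.
- mug: White mug, 85 mm high, 76 mm across, standing beside the chest; origin at its underside. Leave alone.
- toy_car: Wooden toy car, 100 x 61 x 59 mm, standing on the bench beside the chest on the stay's side (its -y side); origin at its underside. Leave alone.

How it is judged:
On the way, in this order (a step that is already met when the one before it is completed fails the run):
1. the stay's knee has been lifted past centre, the lid still well open (value of joint stay_knee above 0.35 rad and value of joint lid below 0.7 rad), for 0.2 s.
2. the lid is home in its catch (value of joint lid above 1.293 rad), for 0.2 s.
At the end, for the whole second after the job is handed in: The lid's joint reads more than 1.293 (past the catch, on its buffers), the lid is still (under 0.05 rad/s), vase, mug and car each within 30 mm of where they stood, the chest let go (value of joint lid above 1.293 rad and velocity of joint lid between -0.05 and 0.05 rad/s and distance of each of vase, mug, toy_car from where it was at the start of the episode below 0.03 m); the robot touches nothing.
It fails at once if the lid forced: more than 25 N on it from the robot (contact force between any of the fingers, the arm and lid above 25 N).
It fails at once if the stay forced: more than 60 N on it from the robot (contact force between any of the fingers, the arm and stay_lower above 60 N).
It fails at once if the lid slams: it turns faster than 1.5 rad/s before it reaches the catch (value of joint lid below 1.22 rad and velocity of joint lid above 1.5 rad/s).
It fails at once if vase, mug or toy car pushed more than 30 mm or tipped (distance of any of vase, mug, toy_car from where it was at the start of the episode above 0.03 m or angle between any of vase, mug, toy_car's own z axis and vertical above 0.4 rad).
It also fails if it takes over 67 s, if anything falls off the work surface, if the arm or the gripper's body presses on something with over 40 N, if the wrist force passes 120 N, or if a joint passes its speed limit or range.

## Working session

There is one attempt and no reset: what is moved stays moved. The work goes in short steps, Python scripts to look and compute and a tool call to move; the robot and the scene stay as the last step left them, time stands still between calls to the robot, and variables do not carry over. Pictures are saved under pics/ and viewed, at most 10 in all, crops included, and the job is handed in when it is done.

Besides the shell and the picture viewer there is one more tool, called after "Emit:" as name(argument=value, ...) on one line, values as JSON. move_arm: Moves the arm, as the interface text tells. Its arguments: {"type":"object","properties":{"rows":{"type":"array","items":{"type":"array","items":{"type":"number"}}},"newtons":{"type":"number"}},"required":["rows"]}

```bash
mkdir -p pics
python3 - <<'E'
from cell import monitor, vision
import cv2
for n in("scene","top"):
    im=vision.read_camera(n); cv2.imwrite(f"pics/{n}0.png",im[:,:,::-1])
    c=vision.get_calibration(n); print(n,c)
s=monitor.observe(); print(s)
E
```

```text
scene {'K': array([[532.29698491,   0.        , 275.61777492],
       [  0.        , 532.29698491, 215.0936724 ],
       [  0.        ,   0.        ,   1.        ]]), 'T': array([[-0.2327058 , -0.78024146,  0.5805784 ,  1.41500575],
       [ 0.9724788 , -0.19375773,  0.12939449,  0.24790757],
       [ 0.01153261,  0.59471103,  0.80385682,  1.32902307],
       [ 0.        ,  0.        ,  0.        ,  1.        ]])}
top {'K': array([[423.86437881,   0.        , 282.12977765],
       [  0.        , 423.86437881, 209.45041548],
       [  0.        ,   0.        ,   1.        ]]), 'T': array([[-0.01881607,  0.98408984, -0.17667241,  0.41969899],
       [-0.99980792, -0.01948902, -0.00207442,  0.05745847],
       [-0.00548459,  0.17659944,  0.98426752,  1.27924924],
       [ 0.        ,  0.        ,  0.        ,  1.        ]])}
{'time': 0.1, 'qpos': array([ 1.02399162e+00,  3.42650320e-01,  1.52485013e+00, -1.05926170e-05,
        1.27540493e+00, -1.46018484e-01]), 'qvel': array([ 4.35950976e-05, -5.05099438e-04, -2.50694026e-03, -6.05244695e-05,
       -1.99972643e-03, -3.50655453e-05]), 'joint_efforts': array([ 1.55096455e-03, -4.32004952e+01, -2.44695264e+01,  7.18668918e-02,
        5.25933481e-02, -1.52451321e-05]), 'tool_pos': array([0.20462032, 0.48307737, 0.19444081]), 'tool_rot': array([-3.14029242e+00, -1.80980192e-04,  2.74080941e+00]), 'contact_force': array([0.14988729, 0.46388984, 0.16708418]), 'torque': array([-0.05137771, -0.02686666, -0.00838058]), 'grip_force': 0.0, 'opening': 0.09183288980324297}
```

View pics/scene0.png

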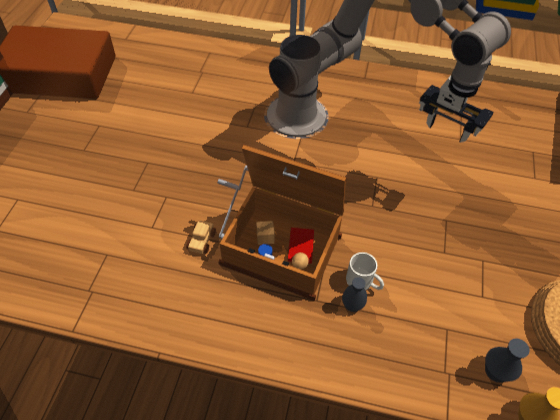

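View pics/top0.png

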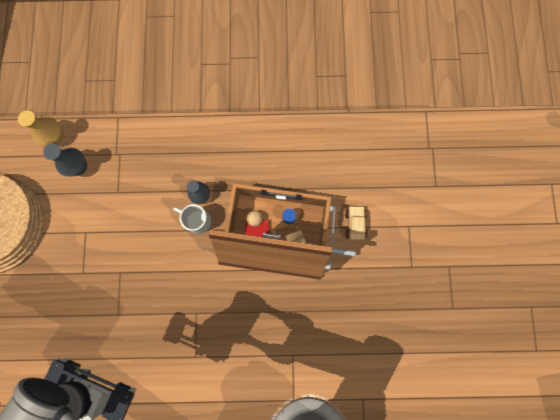

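The scene view shows the chest at about (285,235), the open lid, the stay, and the knob near (230,183). In the top view the chest is at (280,215), the knob at (342,252), the car at (357,222), the mug at (195,218) and the vase at (199,192). I'll zoom in next.

Run:
```python
import cv2
a=cv2.imread("pics/top0.png")[170:290,200:380]; b=cv2.imread("pics/scene0.png")[140:300,190:350]
cv2.imwrite("pics/topz.png",cv2.resize(a,None,fx=4.4,fy=4.4,interpolation=cv2.INTER_CUBIC))
cv2.imwrite("pics/scz.png",cv2.resize(b,None,fx=3.75,fy=3.75,interpolation=cv2.INTER_CUBIC))
```

```text
(no output)
```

View pics/topz.png

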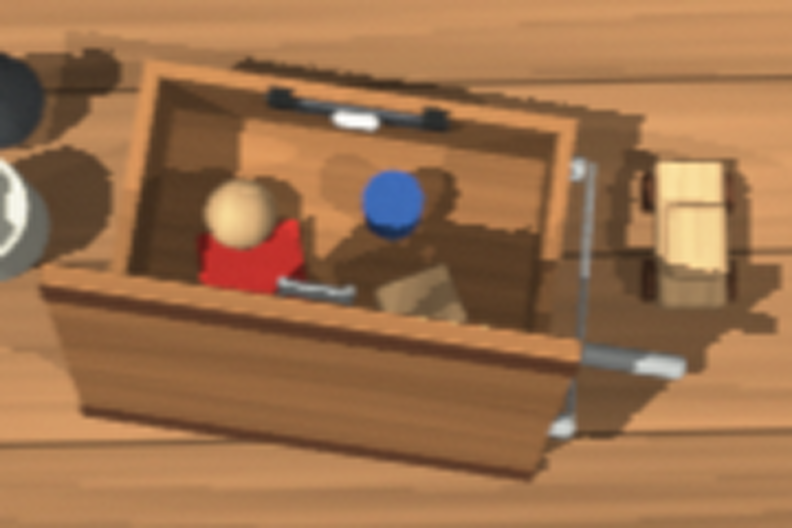

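View pics/scz.png

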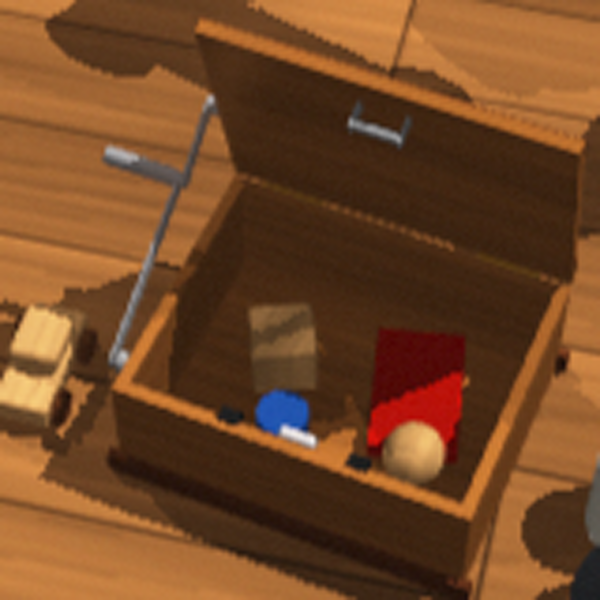

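The crops show these points. Top: rim front corners at (148,62) and (577,118), knob end at (683,367), lid's free edge from (45,275) to (580,350). Scene: front corners at (118,387) and (470,515), knob from (107,153) to (185,180).

```bash
cat > h.py <<'E'
import numpy as np
from cell import vision
C={n:vision.get_calibration(n) for n in("scene","top")}
def ray(n,p):
    K,T=C[n]["K"],C[n]["T"]; d=np.linalg.inv(K)@[p[0],p[1],1]; d=T[:3,:3]@[d[0],-d[1],-d[2]]
    return T[:3,3],d/np.linalg.norm(d)
def onz(n,p,z):
    o,d=ray(n,p); return o+d*(z-o[2])/d[2]
def tri(p,q):
    (o,d),(e,f)=ray("scene",p),ray("top",q)
    t=np.linalg.lstsq(np.c_[d,-f],e-o,rcond=None)[0]; a,b=o+d*t[0],e+f*t[1]
    return (a+b)/2,np.linalg.norm(a-b)
def proj(n,P):
    K,T=C[n]["K"],C[n]["T"]; c=T[:3,:3].T@(np.asarray(P)-T[:3,3]); u=K@[c[0],-c[1],-c[2]]; return u[:2]/u[2]
E
python3 - <<'E'
from h import *
tz=lambda a,b:(200+(a+.5)/4.4-.5,170+(b+.5)/4.4-.5)
sz=lambda a,b:(190+(a+.5)/3.75-.5,140+(b+.5)/3.75-.5)
np.set_printoptions(precision=4,suppress=True)
fl,fr=[(tz(148,62),sz(470,515)),(tz(577,118),sz(118,387))]
L=[];
for t,s in(fl,fr):
    a,b=onz("top",t,.11),onz("scene",s,.11); print(a,b,tri(s,t)); L.append((a+b)/2)
e=L[0]-L[1]; print("len",np.linalg.norm(e)); y=e/np.linalg.norm(e); x=np.array([y[1],-y[0],0]); yaw=np.arctan2(x[1],x[0])
o=(L[0]+L[1])/2-.11*x; o[2]=0; print("yaw",yaw,"origin",o)
W=lambda a,b,c:o+a*x+b*y+np.array([0,0,c])
print("knob end",tri(sz(107,153),tz(683,367)))
# knee predicted: x = 80 - sqrt(143^2-71^2)
kx=.08-np.sqrt(.143**2-.071**2); print("knee pred",W(kx,-.2,.171),"end pred",W(kx,-.216,.171))
print("pivot",W(.08,-.2,.1),"hinge",W(-.11,0,.112))
for nm,P in dict(kneeend=W(kx,-.216,.171),hingeL=W(-.122,.14,.112),hingeR=W(-.122,-.14,.112),rimbackR=W(-.11,-.14,.11)).items():
    a=proj("top",P);b=proj("scene",P); print(nm,(a-[200,170])*4.4,(b-[190,140])*3.75)
c=lambda a,b,z:onz("top",tz(a,b),z)
print("car roof",c(656,162,.05),c(728,302,.05))
E
```

```text
[0.7065 0.1971 0.11  ] [0.7062 0.199  0.11  ] (array([0.7063, 0.1981, 0.1098]), np.float64(0.0019215626851291677))
[ 0.6641 -0.0777  0.11  ] [ 0.6625 -0.0713  0.11  ] (array([ 0.6633, -0.0744,  0.1108]), np.float64(0.006524329757449581))
len 0.2759072424905066
yaw -0.15664909845455363 origin [0.5762 0.0789 0.    ]
knob end (array([ 0.4993, -0.1263,  0.1714]), np.float64(0.0022429192461295576))
knee pred [ 0.5014 -0.1117  0.171 ] end pred [ 0.4989 -0.1275  0.171 ]
pivot [ 0.624  -0.1311  0.1   ] hinge [0.4675 0.0961 0.112 ]
kneeend [681.432  366.4016] [102.7898 151.0469]
hingeL [ 82.3616 419.2502] [573.5822 268.5652]
hingeR [529.6662 481.9306] [237.9745 158.6753]
rimbackR [531.7543 462.5275] [231.8969 171.0104]
car roof [ 0.6455 -0.1363  0.05  ] [ 0.5505 -0.1795  0.05  ]
```

Run:
```python
from h import *
sz=lambda a,b:(190+(a+.5)/3.75-.5,140+(b+.5)/3.75-.5)
tz=lambda a,b:(200+(a+.5)/4.4-.5,170+(b+.5)/4.4-.5)
o=np.array([.5762,.0789]);w=-.1566;x=np.array([np.cos(w),np.sin(w)])
A=tri(sz(209,102),tz(562,428)); print("A seen",A,(A[0][:2]-o)@x)
P=np.array([.08,.1]);H=np.array([-.11,.112]);k0=np.array([.08-.1241,.171])
L1,L2=.143,.0645
u=(k0-P)/L1;a=-.18;d=np.array([u[0]*np.cos(a)-u[1]*np.sin(a),u[0]*np.sin(a)+u[1]*np.cos(a)]);A0=k0+L2*d
r=np.linalg.norm(A0-H);t0=np.arctan2(*(A0-H)[::-1]);print("A0",A0,r)
for lid in list(np.arange(0,1.31,.1))+[1.309]:
    Q=H+r*np.array([np.cos(t0-lid),np.sin(t0-lid)]);D=Q-P;l=np.linalg.norm(D)
    b=np.arccos(np.clip((l*l-L1**2-L2**2)/2/L1/L2,-1,1)); g=np.arccos(np.clip((L1**2+l*l-L2**2)/2/L1/l,-1,1))
    ph=np.arctan2(D[1],D[0])-g;K=P+L1*np.array([np.cos(ph),np.sin(ph)]);m=(K-k0)*1000
    wx=m[0]*x;print("lid %.2f stay %.2f ph %.1f world d %s dz %.1f"%(lid,.18+b,np.degrees(ph),wx.round(1),m[1]), "edge",(H+.225*np.array([np.cos(1.309-lid),np.sin(1.309-lid)])).round(3))
```

```text
A seen (array([ 0.46376285, -0.05202546,  0.2102354 ]), np.float64(0.002975859049591614)) -0.09064205591812191
A0 [-0.09343749  0.21252829] 0.10188352989804061
lid 0.00 stay 0.36 ph 143.7 world d [ 8.7 -1.4] dz 13.6 edge [-0.052  0.329]
lid 0.10 stay 0.86 ph 134.1 world d [24.4 -3.8] dz 31.8 edge [-0.03   0.322]
lid 0.20 stay 1.14 ph 128.7 world d [34.2 -5.4] dz 40.6 edge [-0.01   0.313]
lid 0.30 stay 1.37 ph 124.8 world d [42.  -6.6] dz 46.4 edge [0.01  0.302]
lid 0.40 stay 1.56 ph 121.9 world d [48.  -7.6] dz 50.5 edge [0.028 0.29 ]
lid 0.50 stay 1.75 ph 119.8 world d [52.3 -8.3] dz 53.1 edge [0.045 0.275]
lid 0.60 stay 1.91 ph 118.7 world d [54.6 -8.6] dz 54.4 edge [0.061 0.258]
lid 0.70 stay 2.07 ph 118.7 world d [54.8 -8.6] dz 54.4 edge [0.075 0.241]
lid 0.80 stay 2.22 ph 119.8 world d [52.4 -8.3] dz 53.1 edge [0.086 0.222]
lid 0.90 stay 2.37 ph 122.2 world d [47.4 -7.5] dz 50.0 edge [0.096 0.201]
lid 1.00 stay 2.50 ph 126.0 world d [39.5 -6.2] dz 44.7 edge [0.104 0.18 ]
lid 1.10 stay 2.62 ph 131.4 world d [29.2 -4.6] dz 36.3 edge [0.11  0.159]
lid 1.20 stay 2.74 ph 138.1 world d [17.4 -2.7] dz 24.4 edge [0.114 0.136]
lid 1.30 stay 2.82 ph 145.9 world d [ 5.6 -0.9] dz 9.2 edge [0.115 0.114]
lid 1.31 stay 2.83 ph 146.6 world d [ 4.6 -0.7] dz 7.7 edge [0.115 0.112]
```

Emit:
move_arm(rows=[[0, 0, 40, 0, -1], [10, -40, 30, -0.12, -1], [15, -50, 20, -0.13, -1], [20, -50, 15, -0.13, -1], [25, -50, 15, -0.13, -1], [25, -50, 15, -0.13, -1], [25, -50, 0, -0.13, -1], [25, -50, 0, -0.13, -1], [25, -50, 0, -0.13, -1], [25, -50, 0, -0.13, -1], [25, -50, 0, -0.13, -1], [0, 0, 0, 0, -1]])

```text
time: 1.3
tool_pos: [0.4026, 0.0398, 0.3208]
tool_rot: [-3.141, 0.002, 1.44]
contact_force: [-1.1, 0.8, -0.5]
opening: 0.0917
grip_force: 0.0
```

Emit:
move_arm(rows=[[0, -50, 10, -0.026, -1], [0, -50, 0, 0, -1], [19, -51, 0, 0, -1], [40, 0, 0, 0, -1], [40, -1, 0, 0, -1], [0, 0, -30, 0, -1], [0, 0, -30, 0, -1], [0, 0, 0, 0, -1], [0, 0, 0, 0, -1]])

```text
out of range
```

Run:
```python
from cell import monitor, vision
import cv2
s=monitor.observe();print(s["tool_pos"],s["tool_rot"])
b=vision.read_camera("scene")[100:260,140:300,::-1];cv2.imwrite("pics/s1.png",cv2.resize(b,None,fx=3.75,fy=3.75,interpolation=cv2.INTER_CUBIC))
```

```text
[0.40262362 0.03977536 0.3208359 ] [-3.14081538e+00  1.84530780e-03  1.43984355e+00]
```

View pics/s1.png

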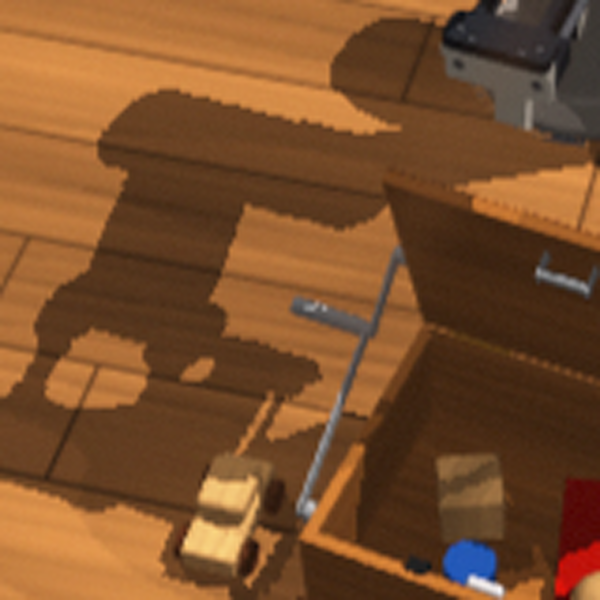

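That call was refused because a -51 shift is out of range, so nothing moved; the picture shows the lid and stay unchanged. I'm resending it with allowed values.

Emit:
move_arm(rows=[[0, -50, 10, -0.026, -1], [0, -50, 0, 0, -1], [19, -50, 0, 0, -1], [40, -1, 0, 0, -1], [40, -1, 0, 0, -1], [0, 0, -30, 0, -1], [0, 0, -30, 0, -1], [0, 0, 0, 0, -1], [0, 0, 0, 0, -1]])

```text
time: 2.25
tool_pos: [0.4987, -0.1017, 0.2721]
tool_rot: [-3.141, -0.0, 1.427]
contact_force: [1.0, 0.1, 0.1]
opening: 0.0918
grip_force: 0.0
```

Run:
```python
from cell import monitor, vision
import cv2
s=monitor.observe();print(s["tool_pos"],s["tool_rot"])
b=vision.read_camera("scene")[100:260,140:300,::-1];cv2.imwrite("pics/s2.png",cv2.resize(b,None,fx=3.75,fy=3.75,interpolation=cv2.INTER_CUBIC))
```

```text
[ 0.49866156 -0.10170593  0.2721241 ] [-3.14126430e+00 -3.08544054e-04  1.42709171e+00]
```

View pics/s2.png

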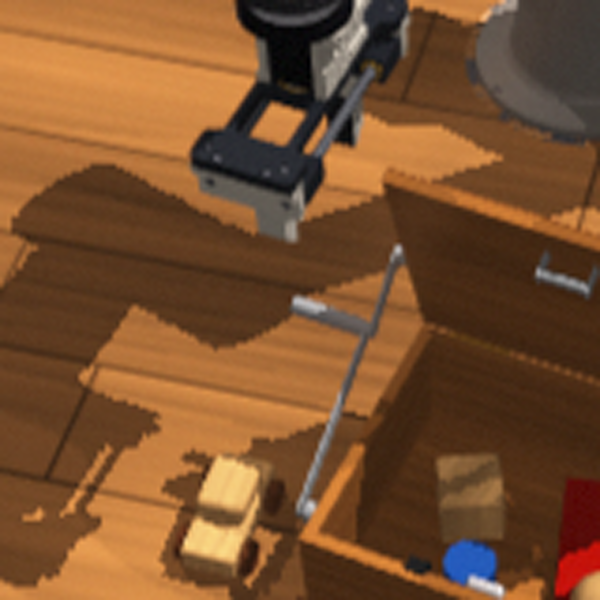

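The gripper is straddling the line above the knob, with its fingertip at (278,235) in the crop, and it is clear of the lid.

Emit:
move_arm(rows=[[3, -10, -20, -0.013, -1], [0, 0, -30, 0, -1], [0, 0, -30, 0, -1], [0, 0, -25, 0, -1], [0, 0, -15, 0, -1], [0, 0, 0, 0, -1], [0, 0, 0, 0, -1]])

```text
time: 3.0
tool_pos: [0.5027, -0.1132, 0.1533]
tool_rot: [3.139, 0.001, 1.412]
contact_force: [-0.8, -0.7, 1.6]
opening: 0.0917
grip_force: 0.0
```

Run:
```python
from cell import monitor, vision
import cv2
s=monitor.observe();print(s["tool_pos"],s["tool_rot"],s["contact_force"])
b=vision.read_camera("scene")[100:260,140:300,::-1];cv2.imwrite("pics/s3.png",cv2.resize(b,None,fx=3.75,fy=3.75,interpolation=cv2.INTER_CUBIC))
```

```text
[ 0.5027354  -0.11316159  0.153304  ] [3.13874483e+00 5.45269849e-04 1.41225286e+00] [-0.84662883 -0.6668958   1.58178668]
```

View pics/s3.png

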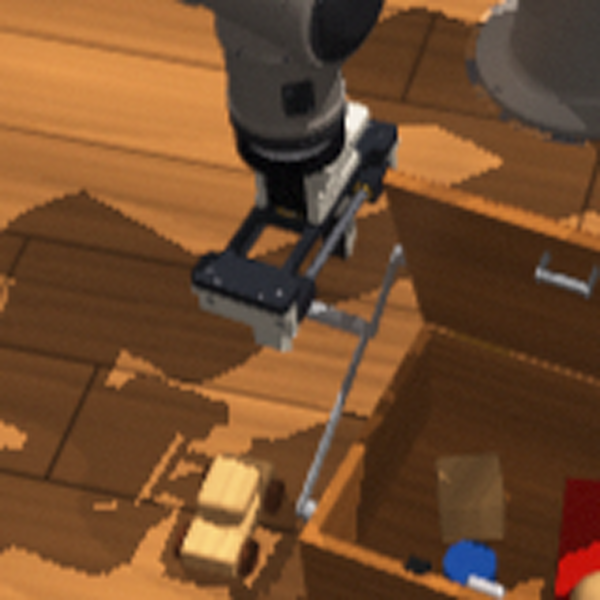

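The fingers straddle the knob (the front finger at (275,335) covers its end). Closing now at 10 N.

Emit:
move_arm(newtons=10, rows=[[0, 0, 0, 0, 0.4], [0, 0, 0, 0, 0.6], [0, 0, 0, 0, 0.8], [0, 0, 0, 0, 1], [0, 0, 0, 0, 1], [0, 0, 0, 0, 1], [0, 0, 0, 0, 1], [0, 0, 0, 0, 1]])

```text
time: 3.85
tool_pos: [0.5017, -0.113, 0.1514]
tool_rot: [-3.142, -0.0, 1.412]
contact_force: [-0.2, 0.0, -0.6]
opening: 0.0322
grip_force: 0.0
```

Emit:
move_arm(rows=[[0, 0, 0, 0, 1], [0, 0, 0, 0, 1], [0, 0, 0, 0, 1], [0, 0, 0, 0, 1], [0, 0, 0, 0, 1], [0, 0, 0, 0, 1]])

```text
time: 4.45
tool_pos: [0.5017, -0.113, 0.1515]
tool_rot: [3.141, 0.0, 1.412]
contact_force: [-0.2, 0.1, 0.0]
opening: 0.0006
grip_force: 0.0
```

Run:
```python
from h import *
import cv2
a=vision.read_camera("scene")[140:240,170:290,::-1];b=vision.read_camera("top")[200:300,290:410,::-1]
cv2.imwrite("pics/s4.png",np.vstack([cv2.resize(i,(720,600),interpolation=cv2.INTER_CUBIC) for i in (a,b)])[::2,::2] if 0 else np.hstack([cv2.resize(i,(400,333),interpolation=cv2.INTER_CUBIC) for i in (a,b)]))
for P in([.5017,-.113,.1515],[.5015,-.111,.171],[.4989,-.1275,.171]): print((proj("scene",P)-[170,140])*3.333,(proj("top",P)-[290,200])*3.333+[400,0])
```

```text
[174.99045267 154.51546226] [593.78159153 176.1998176 ]
[175.74120077 140.13663021] [594.92095993 174.61588099]
[158.04033276 134.26790824] [616.1845592  177.54141879]
```

View pics/s4.png

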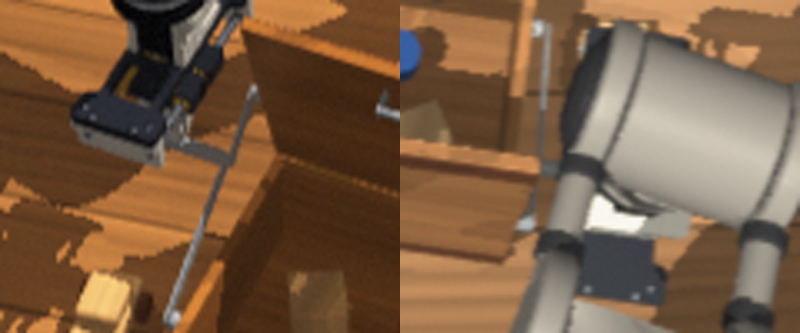

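The left panel shows the gripper at the knob, with the near finger at (180,130) and the knob visible from (190,145) to (230,160). I'll compare the finger height against its projection.

Run:
```python
from h import *
x=np.array([.988,-.156,0]);y=np.array([.156,.988,0])
for T,off in(([.4987,-.1017,.2721],"s2"),([.5027,-.1132,.1533],"s3")):
    for e in(.046,.065):
        for s in(-.0095,.0095): print(off,e,s,(proj("scene",np.array(T)+e*x+s*y)-[140,100])*3.75)
import cv2
im=cv2.imread("pics/s4.png")[90:200,120:260];cv2.imwrite("pics/s4z.png",cv2.resize(im,None,fx=5,fy=5,interpolation=cv2.INTER_CUBIC))
```

```text
s2 0.046 -0.0095 [273.48775399 256.63191129]
s2 0.046 0.0095 [297.84800037 264.600496  ]
s2 0.065 -0.0095 [261.32266561 275.47712317]
s2 0.065 0.0095 [285.83100273 283.56235229]
s3 0.046 -0.0095 [270.37524563 363.01458707]
s3 0.046 0.0095 [293.18328459 370.77375161]
s3 0.065 -0.0095 [258.96228306 381.41254477]
s3 0.065 0.0095 [281.90006422 389.27817469]
```

View pics/s4z.png

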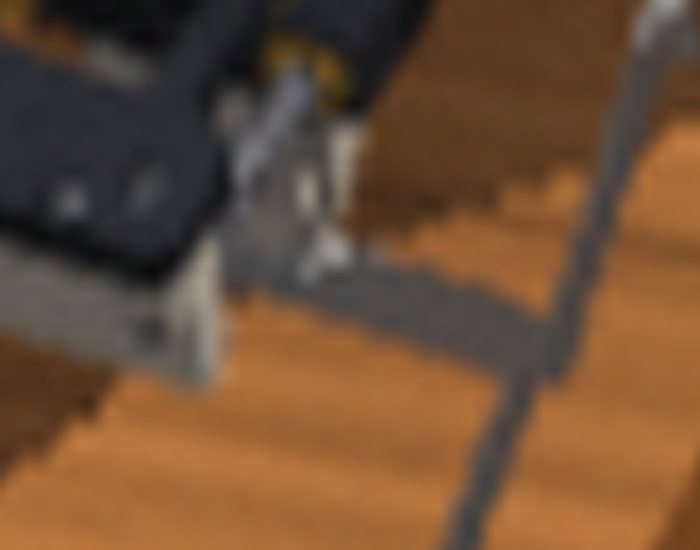

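The shut fingertips (325,265) sit just above the knob, which runs on unbroken below them. The fingers ride about 15–20 mm higher than I assumed, so I'll rise, open, go lower and close again.

Emit:
move_arm(rows=[[0, 0, 15, 0, 1], [0, 0, 10, 0, 1], [0, 0, 0, 0, -1], [0, 0, 0, 0, -1], [0, 0, 0, 0, -1], [0, 0, 0, 0, -1], [0, 0, 0, 0, -1], [0, 0, 0, 0, -1], [0, 0, 0, 0, -1], [0, 0, 0, 0, -1], [0, 0, 0, 0, -1], [0, 0, 0, 0, -1]])

```text
time: 5.75
tool_pos: [0.5017, -0.113, 0.1765]
tool_rot: [3.141, 0.0, 1.412]
contact_force: [-0.8, 0.5, -0.3]
opening: 0.076
grip_force: 0.0
```

Emit:
move_arm(rows=[[0, 0, -20, 0, -1], [0, 0, -15, 0, -1], [0, 0, -5, 0, -1], [0, 0, 0, 0, -1], [0, 0, 0, 0, -1]])

```text
time: 6.25
tool_pos: [0.5021, -0.1132, 0.1371]
tool_rot: [3.141, 0.0, 1.412]
contact_force: [0.2, -0.3, 0.1]
opening: 0.092
grip_force: 0.0
```

Emit:
move_arm(newtons=10, rows=[[0, 0, 0, 0, 1], [0, 0, 0, 0, 1], [0, 0, 0, 0, 1], [0, 0, 0, 0, 1], [0, 0, 0, 0, 1], [0, 0, 0, 0, 1], [0, 0, 0, 0, 1], [0, 0, 0, 0, 1], [0, 0, 0, 0, 1], [0, 0, 0, 0, 1], [0, 0, 0, 0, 1], [0, 0, 0, 0, 1]])

```text
time: 7.45
tool_pos: [0.5019, -0.113, 0.1365]
tool_rot: [3.141, 0.0, 1.412]
contact_force: [1.4, 0.1, -0.6]
opening: 0.0135
grip_force: 10.0
```

Gripped: the opening is 13.5 mm at 10 N. Lifting along the arc.

Emit:
move_arm(rows=[[2, -0.3, 3.4, 0, 1], [2.1, -0.4, 3.4, 0, 1], [2.3, -0.3, 3.4, 0, 1], [2.3, -0.4, 3.4, 0, 1], [3.5, -0.5, 4.6, 0, 1], [3.8, -0.6, 4.6, 0, 1], [0, 0, 0, 0, 1]])

```text
time: 8.15
tool_pos: [0.5177, -0.1156, 0.1601]
tool_rot: [-3.141, 0.0, 1.412]
contact_force: [-3.6, -0.5, 2.3]
opening: 0.0135
grip_force: 10.0
```

Emit:
move_arm(rows=[[4, -0.7, 4.6, 0, 1], [4.4, -0.6, 4.4, 0, 1], [3.2, -0.5, 3.2, 0, 1], [3.3, -0.5, 3, 0, 1], [3.3, -0.6, 2.7, 0, 1], [0, 0, 0, 0, 1], [0, 0, 0, 0, 1]])

```text
time: 8.85
tool_pos: [0.5342, -0.1183, 0.1776]
tool_rot: [-3.138, 0.0, 1.412]
contact_force: [-9.3, -0.6, 3.7]
opening: 0.0138
grip_force: 10.0
```

Emit:
move_arm(rows=[[2, -0.3, 1.5, 0, 1], [2, -0.3, 1.5, 0, 1], [2, -0.3, 1.5, 0, 1], [2, -0.3, 1.3, 0, 1], [0, 0, 0, 0, 1], [0, 0, 0, 0, 1]])

```text
time: 9.45
tool_pos: [0.5412, -0.1195, 0.1834]
tool_rot: [-3.136, 0.001, 1.412]
contact_force: [-12.6, -0.5, 6.0]
opening: 0.0133
grip_force: 10.0
```

Run:
```python
from h import *
import cv2
b=vision.read_camera("scene")[120:270,170:350,::-1];cv2.imwrite("pics/s5.png",cv2.resize(b,None,fx=4,fy=4,interpolation=cv2.INTER_CUBIC))
x=np.array([.9878,-.156]);y=np.array([.156,.9878]);o=np.array([.5762,.0789])
for lid in(0,.1,.2,.3,.4):
    c=np.array([-.11,.112])+.225*np.array([np.cos(1.309-lid),np.sin(1.309-lid)])
    print(lid,[((proj("scene",[*(o+c[0]*x+s*y),c[1]])-[170,120])*4).round() for s in(-.14,.14)])
```

```text
0 [array([282., 109.]), array([696., 239.])]
0.1 [array([269., 139.]), array([684., 271.])]
0.2 [array([256., 170.]), array([672., 304.])]
0.3 [array([244., 203.]), array([660., 338.])]
0.4 [array([232., 236.]), array([648., 373.])]
```

View pics/s5.png

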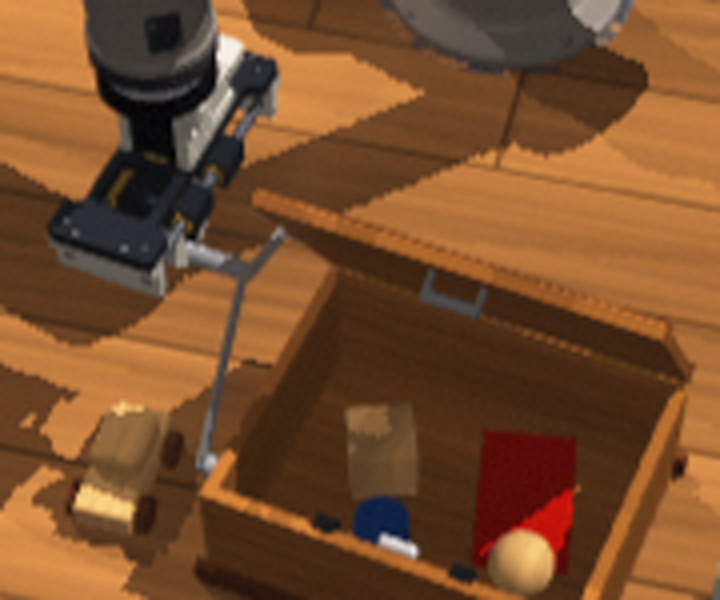

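The lid is at about 0.28 rad (free-edge corners at (255,198) and (668,330), as modelled), and the stay is well past centre. Releasing, rising, and shutting the fingers to press the lid.

Emit:
move_arm(rows=[[0, 0, 0, 0, -0.5], [0, 0, 0, 0, -1], [0, 0, 0, 0, -1], [0, 0, 0, 0, -1], [0, 0, 0, 0, -1], [0, 0, 0, 0, -1], [0, 0, 0, 0, -1], [0, 0, 10, 0, -1], [0, 0, 25, 0, -1], [0, 0, 40, 0, -1], [0, 0, 40, 0, -1], [0, 0, 40, 0, -1]])

```text
time: 10.7
tool_pos: [0.5436, -0.1195, 0.3405]
tool_rot: [3.141, 0.0, 1.412]
contact_force: [1.0, -0.3, -0.3]
opening: 0.0913
grip_force: 0.0
```

Emit:
move_arm(rows=[[0, 0, 40, 0, -1], [-41, 0, 0, 0, 1], [-40, 0, 0, 0, 1], [0, 45, 0, 0, 1], [0, 45, 0, 0, 1], [0, 45, 0, 0, 1], [0, 45, 0, 0, 1], [0, 36, 0, 0, 1], [0, 0, -40, 0, 1], [0, 0, -40, 0, 1], [0, 0, -40, 0, 1], [0, 0, 0, 0, 1]])

```text
time: 11.9
tool_pos: [0.4598, 0.0964, 0.2542]
tool_rot: [-3.132, 0.002, 1.412]
contact_force: [-0.3, -0.8, -0.0]
opening: 0.0083
grip_force: 0.0
```

Emit:
move_arm(rows=[[10, -1.6, 0, 0, 1], [10, -1.6, 0, 0, 1], [10, -1.6, 0, 0, 1], [10, -1.6, 0, 0, 1], [8, -1.3, 0, 0, 1], [0, 0, 0, 0, 1]])

```text
time: 12.5
tool_pos: [0.5121, 0.0883, 0.2579]
tool_rot: [3.141, 0.0, 1.411]
contact_force: [-0.0, 0.7, 0.1]
opening: 0.0004
grip_force: 0.0
```

Emit:
move_arm(rows=[[5, -0.8, 0, 0, 1], [5, -0.8, 0, 0, 1], [5, -0.8, 0, 0, 1], [4, -0.6, 0, 0, 1], [0, 0, 0, 0, 1]])

```text
time: 13.0
tool_pos: [0.5303, 0.0856, 0.2579]
tool_rot: [3.142, 0.0, 1.412]
contact_force: [-0.0, 1.2, 0.3]
opening: 0.0004
grip_force: 0.0
```

Emit:
move_arm(rows=[[4, -0.6, 0, 0, 1], [4, -0.6, 0, 0, 1], [4, -0.6, 0, 0, 1], [0, 0, 0, 0, 1]])

```text
time: 13.4
tool_pos: [0.5424, 0.0838, 0.2578]
tool_rot: [3.141, 0.0, 1.412]
contact_force: [0.4, 0.5, 0.2]
opening: 0.0005
grip_force: 0.0
```

Emit:
move_arm(rows=[[4, -0.6, 0, 0, 1], [4, -0.6, 0, 0, 1], [4, -0.6, 0, 0, 1], [0, 0, 0, 0, 1]])

```text
time: 13.8
tool_pos: [0.5544, 0.0819, 0.2578]
tool_rot: [3.142, 0.0, 1.412]
contact_force: [0.1, 0.5, -0.3]
opening: 0.0005
grip_force: 0.0
```

Emit:
move_arm(rows=[[3, -0.5, 0, 0, 1], [3, -0.5, 0, 0, 1], [3, -0.5, 0, 0, 1], [0, 0, 0, 0, 1]])

```text
time: 14.2
tool_pos: [0.5631, 0.0806, 0.2578]
tool_rot: [-3.141, 0.0, 1.412]
contact_force: [-1.3, -0.1, -0.5]
opening: 0.0005
grip_force: 0.5
```

First touch, but it may be close to the lid's edge. I'm backing off and re-approaching lower down the face.

Emit:
move_arm(rows=[[-15, 2.4, 0, 0, 1], [-10, 1.6, 0, 0, 1], [0, 0, -15, 0, 1], [0, 0, -10, 0, 1], [5, -0.8, 0, 0, 1], [5, -0.8, 0, 0, 1], [0, 0, 0, 0, 1]])

```text
time: 14.9
tool_pos: [0.5487, 0.0828, 0.2332]
tool_rot: [3.141, -0.0, 1.412]
contact_force: [0.1, 0.7, 0.2]
opening: 0.0006
grip_force: 0.0
```

Emit:
move_arm(rows=[[2, -0.3, 0, 0, 1], [2, -0.3, 0, 0, 1], [2, -0.3, 0, 0, 1], [0, 0, 0, 0, 1]])

```text
time: 15.3
tool_pos: [0.5541, 0.0821, 0.233]
tool_rot: [3.141, 0.0, 1.412]
contact_force: [-2.9, 0.6, 0.2]
opening: 0.0009
grip_force: 0.8
```

Contact on the outer face. I'm pushing along the lid's arc in short steps and watching the force.

Emit:
move_arm(rows=[[4.6, -0.7, -3, 0, 1], [4.6, -0.7, -3.1, 0, 1], [4.5, -0.7, -3.1, 0, 1], [4.3, -0.7, -3.4, 0, 1], [4.3, -0.7, -3.4, 0, 1], [4.3, -0.7, -3.5, 0, 1]])

```text
time: 15.9
tool_pos: [0.5808, 0.0778, 0.213]
tool_rot: [-3.141, 0.0, 1.412]
contact_force: [-2.5, -0.5, 0.5]
opening: 0.0004
grip_force: 1.3
```

Emit:
move_arm(rows=[[4, -0.6, -3.8, 0, 1], [4, -0.6, -3.8, 0, 1], [4, -0.6, -3.8, 0, 1], [3.6, -0.6, -4.1, 0, 1], [3.6, -0.6, -4.1, 0, 1], [3.6, -0.6, -4.2, 0, 1]])

```text
time: 16.5
tool_pos: [0.6036, 0.0743, 0.1893]
tool_rot: [3.141, -0.0, 1.412]
contact_force: [-2.7, -0.0, 0.8]
opening: 0.0006
grip_force: 1.1
```

The mostly -x force suggests the tip is creeping towards the free edge, so I'll go more steeply down.

Emit:
move_arm(rows=[[1, -0.2, -4, 0, 1], [1, -0.2, -4, 0, 1], [1, -0.2, -4, 0, 1], [1, -0.2, -4, 0, 1], [0, 0, 0, 0, 1]])

```text
time: 17.0
tool_pos: [0.6071, 0.0735, 0.173]
tool_rot: [-3.141, 0.0, 1.412]
contact_force: [0.3, -0.3, 0.3]
opening: 0.0004
grip_force: 0.0
```

Contact has gone, so I'll find the lid's actual angle from the knob's position, using a colour mask and no viewing.

```bash
cat > lid.py <<'E'
from h import *
import cv2
o=np.array([.5762,.0789]);x=np.array([.9878,-.156]);y=np.array([.156,.9878])
def W(a,b,c): return np.array([*(o+a*x+b*y),c])
im=vision.read_camera("scene"); cv2.imwrite("pics/now.png",im[:,:,::-1])
hsv=cv2.cvtColor(im,cv2.COLOR_RGB2HSV); m=((hsv[...,1]<70)&(hsv[...,2]>60)).astype(np.uint8)
m[:150]=0;m[270:]=0;m[:,:195]=0;m[:,262:]=0
n,l,st,c=cv2.connectedComponentsWithStats(m)
for i in range(1,n):
    if st[i][4]>8: print(st[i],c[i].round(1))
for r in range(160,250,2): print(r,''.join('#' if v else '.' for v in m[r,195:262]))
E
python3 lid.py
python3 - <<'E'
from h import *
o=np.array([.5762,.0789]);x=np.array([.9878,-.156]);y=np.array([.156,.9878])
for ph in(150,134,125,118.7,126,138,146):
    a=np.radians(ph);c=np.array([.08,.1])+.143*np.array([np.cos(a),np.sin(a)])
    print(ph,[proj("scene",[*(o+c[0]*x+s*y),c[1]]).round(1) for s in(-.216,-.154)])
E
```

```text
[209 179  31  26 174] [223.7 187.9]
[219 215   6  24  54] [221.6 227.9]
[250 218  12   9  46] [256.  221.8]
160 ...................................................................
162 ...................................................................
164 ...................................................................
166 ...................................................................
168 ...................................................................
170 ...................................................................
172 ...................................................................
174 ...................................................................
176 ...................................................................
178 ...................................................................
180 ..............######...............................................
182 ..............############.........................................
184 ................###############....................................
186 ......................##############................
[... 1906 characters left out ...]
.....................................................
242 ...................................................................
244 ...................................................................
246 ...................................................................
248 ...................................................................
150 [array([217.3, 180.2]), array([237.2, 186.8])]
134 [array([212.5, 179.1]), array([232.9, 185.9])]
125 [array([209.3, 180.2]), array([229.9, 187.1])]
118.7 [array([206.8, 181.7]), array([227.5, 188.6])]
126 [array([209.6, 180. ]), array([230.2, 186.9])]
138 [array([213.9, 179.1]), array([234.1, 185.8])]
146 [array([216.3, 179.6]), array([236.2, 186.2])]
```

Run:
```python
from h import *
o=np.array([.5762,.0789]);x=np.array([.9878,-.156]);y=np.array([.156,.9878])
W=lambda a,b,c:np.array([*(o+a*x+b*y),c])
T=np.array([.6071,.0735]);print("TCP chest",(T-o)@x,(T-o)@y)
for lid in(.28,.4,.5,.6,.7,.8,.9,1.0,1.1,1.2):
    t=1.309-lid;a=np.arctan2(.1005,.0166)-lid
    h=[-.11+.19*np.cos(t),0,.112+.19*np.sin(t)-.015]
    print(lid,"A",proj("scene",W(-.11+.102*np.cos(a),-.148,.112+.102*np.sin(a))).round(1),"edgeL,R",[proj("scene",W(-.11+.225*np.cos(t),s,.112+.225*np.sin(t))).round(1) for s in(-.14,.14)],"top",[proj("top",W(-.11+.225*np.cos(t),s,.112+.225*np.sin(t))).round(1) for s in(-.14,.14)])
import cv2
im=cv2.imread("pics/now.png")
for c in (300,315,325,335,345): print(c,[tuple(int(q) for q in im[r,c][::-1]) for r in range(180,290,6)])
```

```text
TCP chest 0.03136541999999993 -0.0005137200000000135
0.28 A [242.  174.3] edgeL,R [array([231.5, 169.1]), array([335.5, 202.9])] top [array([334., 223.]), array([215.1, 206.8])]
0.4 A [240.5 178.4] edgeL,R [array([228.1, 179.1]), array([332. , 213.4])] top [array([334.4, 214.7]), array([217.7, 198.9])]
0.5 A [239.3 181.9] edgeL,R [array([225.6, 187.5]), array([329.1, 222.1])] top [array([334.5, 208.8]), array([219.8, 193.3])]
0.6 A [238.2 185.4] edgeL,R [array([223.4, 195.9]), array([326.5, 230.7])] top [array([334.5, 203.8]), array([221.8, 188.6])]
0.7 A [237.3 188.8] edgeL,R [array([221.5, 204. ]), array([324. , 239.1])] top [array([334.3, 199.8]), array([223.7, 184.9])]
0.8 A [236.5 192.3] edgeL,R [array([220. , 211.8]), array([321.8, 247. ])] top [array([333.9, 196.7]), array([225.5, 182.2])]
0.9 A [235.8 195.6] edgeL,R [array([218.9, 219.3]), array([319.8, 254.5])] top [array([333.5, 194.6]), array([227.2, 180.4])]
1.0 A [235.3 198.8] edgeL,R [array([218.2, 226.2]), array([318.1, 261.4])] top [array([332.9, 193.4]), array([228.7, 179.5])]
1.1 A [234.9 201.8] edgeL,R [array([217.
[... 989 characters left out ...]
7, 48), (107, 63, 26), (101, 58, 26), (181, 114, 58), (179, 115, 60), (181, 116, 58), (168, 105, 54)]
335 [(168, 107, 54), (170, 109, 54), (175, 113, 60), (149, 94, 48), (165, 104, 54), (134, 76, 40), (197, 118, 50), (192, 114, 49), (175, 101, 42), (113, 63, 28), (104, 61, 27), (164, 105, 53), (171, 108, 55), (176, 111, 58), (171, 109, 55), (176, 113, 57), (76, 47, 27), (74, 45, 25), (76, 49, 25)]
345 [(175, 112, 59), (162, 104, 52), (173, 111, 58), (169, 106, 55), (157, 98, 51), (168, 108, 56), (163, 104, 55), (178, 113, 57), (183, 119, 59), (197, 128, 68), (193, 124, 62), (163, 103, 54), (156, 100, 51), (170, 110, 56), (164, 103, 53), (75, 46, 24), (76, 47, 26), (71, 44, 23), (71, 45, 23)]
```

The edge line and upper link put the lid at about 0.75–0.8 rad, with the true tip about 30 mm above the reading. Continuing gently down.

Emit:
move_arm(rows=[[2, -0.3, -4, 0, 1], [2, -0.3, -4, 0, 1], [2, -0.3, -4, 0, 1], [2, -0.3, -4, 0, 1], [2, -0.3, -4, 0, 1]])

```text
time: 17.55
tool_pos: [0.6177, 0.0719, 0.1534]
tool_rot: [3.141, 0.0, 1.412]
contact_force: [0.3, -1.0, 2.4]
opening: 0.0008
grip_force: 1.1
```

Emit:
move_arm(rows=[[2, -0.3, -4, 0, 1], [2, -0.3, -4, 0, 1], [2, -0.3, -4, 0, 1], [2, -0.3, -4, 0, 1], [2, -0.3, -4, 0, 1], [2, -0.3, -3, 0, 1]])

```text
time: 18.15
tool_pos: [0.6291, 0.0704, 0.13]
tool_rot: [-3.141, -0.0, 1.412]
contact_force: [-1.6, 0.5, 1.6]
opening: 0.0007
grip_force: 0.8
```

Emit:
move_arm(rows=[[2, -0.3, -3, 0, 1], [2, -0.3, -3, 0, 1], [2, -0.3, -3, 0, 1], [2, -0.3, -3, 0, 1], [2, -0.3, -3, 0, 1]])

```text
time: 18.65
tool_pos: [0.6395, 0.0687, 0.1155]
tool_rot: [3.141, -0.0, 1.412]
contact_force: [-0.5, -0.3, 1.2]
opening: 0.0003
grip_force: 0.7
```

Moving outward for leverage before meeting the catch.

Emit:
move_arm(rows=[[0, 0, 12, 0, 1], [15, -2.4, 0, 0, 1], [10, -1.6, 0, 0, 1], [0, 0, -5, 0, 1], [0, 0, -4, 0, 1], [0, 0, -3, 0, 1], [0, 0, 0, 0, 1]])

```text
time: 19.35
tool_pos: [0.6637, 0.0648, 0.1153]
tool_rot: [-3.141, 0.0, 1.412]
contact_force: [-0.5, -0.1, -0.7]
opening: 0.0003
grip_force: 0.0
```

Emit:
move_arm(rows=[[0, 0, -2, 0, 1], [0, 0, -2, 0, 1], [0, 0, -2, 0, 1], [0, 0, -2, 0, 1], [0, 0, 0, 0, 1]])

```text
time: 19.85
tool_pos: [0.6641, 0.0647, 0.1073]
tool_rot: [-3.141, 0.0, 1.412]
contact_force: [0.7, -0.3, -0.3]
opening: 0.0001
grip_force: 0.0
```

Emit:
move_arm(rows=[[0, 0, -2, 0, 1], [0, 0, -2, 0, 1], [0, 0, -1, 0, 1], [0, 0, 0, 0, 1]])

```text
time: 20.25
tool_pos: [0.6646, 0.0646, 0.1035]
tool_rot: [3.14, -0.0, 1.412]
contact_force: [-1.6, -0.5, 5.0]
opening: 0.0007
grip_force: 2.4
```

Emit:
move_arm(rows=[[0, 0, -1, 0, 1], [0, 0, -1, 0, 1], [0, 0, 0, 0, 1]])

```text
time: 20.55
tool_pos: [0.6648, 0.0646, 0.1013]
tool_rot: [3.14, -0.0, 1.412]
contact_force: [1.3, -0.9, 4.1]
opening: 0.0004
grip_force: 2.0
```

Emit:
move_arm(rows=[[0, 0, -1, 0, 1], [0, 0, -1, 0, 1], [0, 0, -1, 0, 1], [0, 0, 0, 0, 1]])

```text
time: 20.95
tool_pos: [0.6634, 0.0648, 0.0966]
tool_rot: [-3.139, 0.0, 1.412]
contact_force: [-0.2, -0.8, -0.1]
opening: 0.0002
grip_force: 0.0
```

The force dropped, so the catch probably snapped. I'm checking by feeling for a firm stop.

Emit:
move_arm(rows=[[0, 0, -1, 0, 1], [0, 0, -1, 0, 1], [0, 0, 0, 0, 1]])

```text
time: 21.25
tool_pos: [0.664, 0.0647, 0.0953]
tool_rot: [-3.141, 0.0, 1.412]
contact_force: [-0.3, -0.7, -0.1]
opening: 0.0006
grip_force: 0.0
```

Emit:
move_arm(rows=[[0, 0, -1, 0, 1], [0, 0, -1, 0, 1], [0, 0, 0, 0, 1]])

```text
time: 21.55
tool_pos: [0.6642, 0.0647, 0.0935]
tool_rot: [-3.141, 0.0, 1.412]
contact_force: [0.8, -0.3, 0.2]
opening: 0.0003
grip_force: 0.0
```

Emit:
move_arm(rows=[[0, 0, -1, 0, 1], [0, 0, -1, 0, 1], [0, 0, 0, 0, 1]])

```text
time: 21.85
tool_pos: [0.6644, 0.0647, 0.0923]
tool_rot: [3.141, -0.0, 1.412]
contact_force: [-1.2, 0.7, 4.0]
opening: 0.0007
grip_force: 2.1
```

Emit:
move_arm(rows=[[0, 0, -1, 0, 1], [0, 0, 0, 0, 1]])

```text
time: 22.05
tool_pos: [0.6644, 0.0647, 0.0923]
tool_rot: [3.14, -0.0, 1.412]
contact_force: [-3.0, -0.8, 9.1]
opening: 0.0007
grip_force: 4.6
```

Emit:
move_arm(rows=[[0, 0, -1, 0, 1], [0, 0, 0, 0, 1], [0, 0, 0, 0, 1]])

```text
time: 22.35
tool_pos: [0.6645, 0.0647, 0.0922]
tool_rot: [3.14, -0.0, 1.412]
contact_force: [-4.7, -0.6, 14.1]
opening: 0.0004
grip_force: 7.0
```

It holds firm at 14 N without moving, so the lid is on its buffers. Lifting off and verifying numerically.

Emit:
move_arm(rows=[[0, 0, 4, 0, 1], [0, 0, 10, 0, 1], [0, 0, 30, 0, 1], [0, 0, 40, 0, 1], [-20, 0, 40, 0, 1], [-30, 0, 30, 0, 1], [0, 0, 0, 0, 1], [0, 0, 0, 0, 1]])

```text
time: 23.15
tool_pos: [0.6144, 0.0647, 0.2449]
tool_rot: [3.139, -0.0, 1.412]
contact_force: [-0.5, 0.1, -0.4]
opening: 0.0003
grip_force: 0.0
```

```bash
python3 lid.py | head -40
python3 - <<'E'
import cv2,numpy as np
a=cv2.imread("pics/now.png").astype(int);b=cv2.imread("pics/scene0.png").astype(int)
for n,(r0,r1,c0,c1) in dict(car=(222,255,188,211),mug=(253,290,345,384)).items(): print(n,np.abs(a-b)[r0:r1,c0:c1].mean())
for c in (240,310): print(c,[(r,a[r,c].tolist()) for r in range(230,290,3)])
E
```

```text
[218 180  23  58 260] [230.2 198.6]
[245 201  17  10  73] [253.6 205.7]
160 ...................................................................
162 ...................................................................
164 ...................................................................
166 ...................................................................
168 ...................................................................
170 ...................................................................
172 ...................................................................
174 ...................................................................
176 ...................................................................
178 ...................................................................
180 ........................######.....................................
182 .......................############................................
184 .........................###############...........................
186 ................................#############......................
188 ................
[... 1937 characters left out ...]
 [16, 38, 64]), (257, [16, 37, 64]), (260, [17, 36, 62]), (263, [13, 33, 59]), (266, [20, 37, 63]), (269, [11, 20, 40]), (272, [17, 31, 50]), (275, [29, 51, 80]), (278, [25, 46, 72]), (281, [25, 45, 70]), (284, [22, 40, 62]), (287, [55, 107, 171])]
310 [(230, [48, 120, 200]), (233, [48, 122, 204]), (236, [53, 127, 209]), (239, [51, 121, 199]), (242, [53, 122, 200]), (245, [47, 110, 186]), (248, [47, 112, 185]), (251, [46, 114, 191]), (254, [47, 111, 187]), (257, [50, 118, 198]), (260, [53, 122, 201]), (263, [50, 119, 200]), (266, [42, 103, 174]), (269, [24, 47, 95]), (272, [23, 45, 94]), (275, [32, 70, 122]), (278, [16, 37, 65]), (281, [16, 34, 61]), (284, [14, 36, 63]), (287, [14, 34, 61])]
```

```bash
python3 -c "
from cell import workorder
print(workorder.hand_in())"
```

```text
the job is handed in; nothing more can be done
None
```

I lifted the stay past centre, lowered the lid, pressed it home and handed the job in. The lid felt locked: it didn't move under 14 N, and the knob sits where it should with the lid shut. The hand-in gave no verdict; the mug looked unmoved, the car check was unclear because of shadows, and the vase was not re-checked.

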